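Slide the oil bottle into its tray bay and press the separator home

ROBOT

A 7-joint arm with a two-finger parallel gripper is mounted at the origin on the work surface. World frame = base frame: x ahead of the robot, y to its left, z up, the work surface at z = 0. Lengths are in m, angles in degrees, forces in N, time in s.
With the tool pointing down it reaches from about 0.425 to 0.95 m from the base axis. Payload 4.7 kg.
Tool frame: the origin (TCP) lies between the finger pads, 19 mm behind the fingertips; this is the grasp point; z points along the fingers, y is the line along which they close (so a half turn about z gives the same grasp; the last joint's range is limited). The gripper opens to 85 mm and grips with 20 to 120 N. Pads are 22 mm wide; open, the fingers measure 114 mm over their backs; the gripper's body (76 mm by 85 mm) begins 54 mm behind the grasp point. The pads swing forward as they close: fully open they stand 13 mm farther back than shut.
Start: joints at [-75.396, 26.849, -2.785, 87.806, 1.381, 65.374, -4.715], TCP at [0.189, 0.648, 0.25] pointing down, gripper open.
Joint ranges: [-148.3, 148.3], [-19.14, 114.17], [-79.39, 73.82], [5.75, 140.21], [-59.74, 239.74], [12.07, 113.84], [-152.46, 152.46]. Speed limits (degrees/s): [147.25, 147.25, 180, 180, 180, 180, 180].

INTERFACE

Orientations are given as a 3x3 rotation matrix whose columns are the frame's x, y, z axes.
In Python, from cell import env gives the robot as it stands.
- The arm moves only by the tool send_rows, never from a script. Its argument "targets" is a list of rows, each an object of numbers: "tx", "ty", "tz": the shift along the tool's x, y, z in mm; "wx", "wy", "wz": the turn, a rotation vector about the tool's x, y, z in degrees. In form: [{"tx": .., "ty": .., "tz": .., "wx": .., "wy": .., "wz": ..}, ...]. A call has 1 to 12 rows; each row shifts and turns the commanded pose from where the row before left it, along the tool's axes as they then stand; what a row does not reach is not made up. A row lasts 1/10 s, in which the tool goes at most 50 mm and 8.59 degrees, less where a joint would pass 70% of its speed; a pose out of reach is approached as far as the arm can. A call with a gripper value outside its range is refused whole. "gripper" is the finger opening in mm, from 0 to 85.4, set as the call begins (left out, the last holds). The fingers move at their own pace and stop on an object; the grip force is fixed at half the most. Time passes only in rows, so rows that do not move let the fingers close. It gives the time, the measured TCP pose, the force, the opening and the grip force at its end, in the units of the state.
- env.observe(): the state, without advancing time (a new reading comes with each control period).
- env.read_camera(name): name is "side" or "top"; returns the picture (480x640x3 uint8, red, green, blue); there is no depth.
- env.calibration(name): a dict with "fx", "fy", "cx", "cy" (pixels), "dist" ([k1, k2, p1, p2, k3] as OpenCV has them; the pictures are not rectified), "extrinsics" (4x4, takes a point from camera to world coordinates). Camera axes: x right, y up, looking along -z (the intrinsics and any distortion apply to the point x, -y, -z); pixel columns grow to the right and rows downward; lengths in m; the calibration is good to about 2 mm. A picture is of the moment at which its call begins. calibration takes no time and is no camera call.
- env.close_job(): hands the job in; it is judged then, once.
The state is a dict: "time": time; "joints": joint angles; "qvel": joint speeds; "tau": joint torques, N m; "position": TCP position; "tcp_rot": TCP orientation; "wrist_force": force on the tool from outside, world axes, zero at the start; "wrist_torque": the same for the moment, N m; "finger_gap": finger opening in m; "finger_force": force on a finger pad.
Only numpy, scipy, OpenCV 4.12 (cv2) and the standard library are available. Lean on these libraries where they do the work, as an engineer would, in place of code of your own. Each camera call takes 0.05 s, during which the arm holds its last target. There are 200 camera calls.

TASK

Slide the tall steel oil bottle along the ledge and in through the open mouth of the clear tray's bay, pushing it low down near its foot so that it stays upright and never leaves the surface. Keep pushing until the bottle has shoved the aluminium separator plate fully home against the block at the end of the bay, and press it there for a moment with about 14 N, never more than 20 N. Leave the bottle standing against the plate, untouched, and leave all the other things where they are.

Things in the scene. Friction and masses are not known exactly. Their poses are not given: they have to be found in the camera images.
- bottle: Tall narrow steel oil bottle, black cap, loose, 0.28 to 0.52 kg. Round: straight body 48 mm in diameter up to 105 mm, tapering to a 24 mm neck from 140 mm up, cap 30 mm wide, 225 mm tall in all. Origin: centre of its underside, z up its axis. Slides against 1.3 to 3.7 N of friction, more if also pressed down; topples if pushed above about 30 mm where friction is greatest.
- bay: Clear plastic tray with white rims, fixed. Origin: centre of its bay's open mouth, at ledge height; y points into the bay, x across. The bay has no floor. Side walls 4 mm thick, 28 mm high, inner faces at x = -32 and 32 mm, y = 0 to 132 mm; end wall 34 mm high at y = 129 mm. Beside it a closed compartment, walls 28 mm high, x = 32 to 140 mm.
- separator: Aluminium plate across the bay, 56 mm wide, 6 thick, top 60 mm above the ledge. Slides along the bay's y with 2 N of drag, stays where left. Origin: foot of the middle of its face towards the mouth; axes as the bay's. It is home when stopped firmly by a grey end block clamped behind it, 20 to 40 mm on; the block's place differs: the face is then at y = 88 to 112 mm in the bay, to be found by feel.
- gasket: Bystander: black rubber gasket ring, 88 mm outside diameter, 8 mm high, lying in the tray's closed compartment. Origin at the centre of its underside.
- weight_a: Bystander: steel whistle weight, 24 mm in diameter, 34 mm high. Origin at the centre of its underside.
- weight_b: Bystander: steel whistle weight, the twin of weight_a, 24 mm in diameter, 34 mm high. Origin at the centre of its underside.
- spoon_rest: Bystander: white ceramic spoon rest, a round dish 92 mm wide and 16 mm high with a short handle reaching 91 mm along its own x. Origin under the dish's centre.
- lid_knob: Bystander: blue plastic lid knob, 38 mm wide, 32 mm high. Origin at the centre of its underside.
- salt_jar: Bystander: small white jar, 44 mm in diameter, 75 mm high. Origin at the centre of its underside.
There are look-alikes about, which are no part of the job. Several things look just like the bay: the one meant starts nearest to the robot's base. There is more than one size of the bottle; the job needs the larger.

How it is judged (in metres and radians):
On the way, in this order (a step that is already met when the one before it is completed fails the run):
1. the bottle stands upright in the mouth of the bay (x of bottle in the frame of bay between -0.015 and 0.015 m and y of bottle in the frame of bay above 0.015 m and angle between bottle's own z axis and vertical below 0.12 rad), for 0.1 s.
2. the separator is home: stopped by the end block, so that the bottle presses on it with more than 4 N, twice its drag (contact force between bottle and separator above 4 N), for 0.2 s.
At the end, for the whole second after the job is handed in: The separator has been pressed home and stands where the end block stops it (its face more than 86.5 mm into the bay); the bottle stands upright (within 0.05 rad) on the ledge, at rest, inside the bay (within 15 mm of its centre line), with no more than 4 mm between it and the plate (x of bottle in the frame of bay between -0.015 and 0.015 m and y of bottle in the frame of separator above -0.028 m and y of separator in the frame of bay above 0.0865 m and angle between bottle's own z axis and vertical below 0.05 rad and height (world z) of bottle below 0.003 m and linear speed of bottle below 0.01 m/s); the robot touches nothing.
It fails at once if the bottle tips by more than 0.25 rad or is lifted off the ledge (origin above 12 mm) (angle between bottle's own z axis and vertical above 0.25 rad or height (world z) of bottle above 0.012 m).
It fails at once if the robot presses on the bottle with more than 22 N (contact force between any of the fingers, the arm and bottle above 22 N).
It fails at once if the bottle is touched with the TCP more than 80 mm above the ledge (height (world z) of the grasp point above 0.08 m and contact force between the fingers and bottle above 0.5 N).
It fails at once if the plate is moved by the fingers instead of by the bottle (contact force between the fingers and separator above 1 N).
It fails at once if a bystander is moved by more than 15 mm (distance of any of gasket, weight_a, weight_b, spoon_rest, lid_knob, salt_jar from where it was at the start of the episode above 0.015 m).
It also fails if it takes over 72 s, if anything falls off the work surface, if the arm or the gripper's body presses on something with over 40 N, if the wrist force passes 120 N, or if a joint passes its speed limit or range.

## Working session

There is one attempt and no reset: what is moved stays moved. The work goes in short steps, Python scripts to look and compute and a tool call to move; the robot and the scene stay as the last step left them, time stands still between calls to the robot, and variables do not carry over. Pictures are saved under pics/ and viewed, at most 10 in all, crops included, and the job is handed in when it is done.

Besides the shell and the picture viewer there is one more tool, called after ">>>" in YAML: its name, and indented under it one key for each argument. send_rows: Moves the arm, as the interface text tells. Its arguments: {"type":"object","properties":{"targets":{"type":"array"},"gripper":{"type":"number"}},"required":["targets"]}

```bash
mkdir -p pics
cat > h.py <<'E'
import numpy as np, cv2
from cell import env
def ray(name,uv):
    c=env.calibration(name);K=np.array([[c['fx'],0,c['cx']],[0,c['fy'],c['cy']],[0,0,1.]])
    p=cv2.undistortPoints(np.array(uv,float).reshape(-1,1,2),K,np.array(c['dist'])).reshape(-1,2)
    d=np.c_[p[:,0],-p[:,1],-np.ones(len(p))];T=np.array(c['extrinsics'])
    return T[:3,3],d@T[:3,:3].T
def onz(name,uv,z):
    o,d=ray(name,uv);return o+d*((z-o[2])/d[:,2])[:,None]
def proj(name,P):
    c=env.calibration(name);K=np.array([[c['fx'],0,c['cx']],[0,c['fy'],c['cy']],[0,0,1.]]);T=np.array(c['extrinsics'])
    q=(np.atleast_2d(P)-T[:3,3])@T[:3,:3];q=q*[1,-1,-1]
    return cv2.projectPoints(q,np.zeros(3),np.zeros(3),K,np.array(c['dist']))[0].reshape(-1,2)
def tri(a,uva,b,uvb):
    o1,d1=ray(a,[uva]);o2,d2=ray(b,[uvb]);d1=d1[0];d2=d2[0]
    s=np.linalg.lstsq(np.c_[d1,-d2],o2-o1,rcond=None)[0]
    p,q=o1+d1*s[0],o2+d2*s[1];return (p+q)/2,np.linalg.norm(p-q)
E
python3 - <<'E'
from h import *
for n in('top','side'):
    cv2.imwrite(f'pics/{n}0.png',env.read_camera(n)[:,:,::-1]);print(n,np.round(env.calibration(n)['extrinsics'],3).tolist())
s=env.observe();print({k:np.round(v,3).tolist() for k,v in s.items()})
E
```

```text
top [[-0.028, 0.992, -0.12, 0.454], [-1.0, -0.027, 0.012, 0.018], [0.008, 0.12, 0.993, 1.058], [0.0, 0.0, 0.0, 1.0]]
side [[0.803, 0.406, -0.436, 0.211], [-0.595, 0.565, -0.571, -0.474], [0.014, 0.719, 0.695, 0.637], [0.0, 0.0, 0.0, 1.0]]
{'time': 0.1, 'joints': [-75.396, 26.894, -2.783, 87.864, 1.382, 65.375, -4.717], 'qvel': [0.021, -0.011, 0.008, -0.261, 0.071, -0.079, -0.011], 'tau': [0.001, -51.152, -0.047, -23.839, 0.011, 0.004, 0.0], 'position': [0.189, 0.648, 0.249], 'tcp_rot': [[-0.96, 0.28, -0.0], [0.28, 0.96, -0.002], [-0.0, -0.002, -1.0]], 'wrist_force': [-0.407, -0.765, -0.437], 'wrist_torque': [-0.004, -0.001, 0.009], 'finger_force': 0.0, 'finger_gap': 0.085}
```

View pics/top0.png

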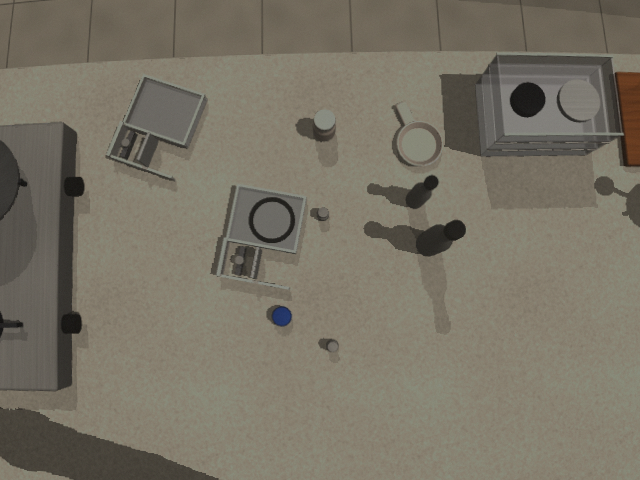

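View pics/side0.png

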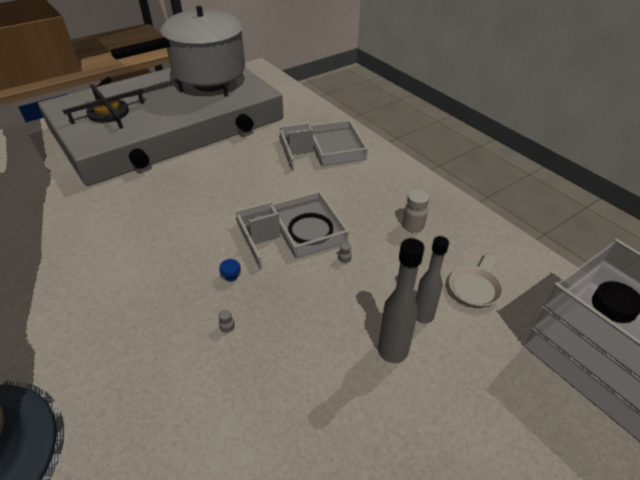

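Top view: the near bay has its mouth facing right, at about (298,251)–(288,288), with its end wall near (218,275). The separator is at about (258,263). The big bottle's foot is at about (430,243) and its cap at (456,230), with the small twin at (413,200). Side view: the big bottle's foot is at about (395,355) and its cap at (411,245). I'll zoom in for exact pixels.

Run:
```python
import cv2,numpy as np
def crop(f,x,y,w,h,k):
    return cv2.convertScaleAbs(cv2.resize(cv2.imread(f)[y:y+h,x:x+w],None,fx=k,fy=k,interpolation=cv2.INTER_CUBIC),alpha=1.5,beta=10)
a=crop('pics/top0.png',200,176,120,120,5);cv2.imwrite('pics/topbay.png',a)
a=crop('pics/side0.png',225,185,130,100,6);cv2.imwrite('pics/sidebay.png',a)
a=np.hstack([crop('pics/top0.png',390,165,90,100,4),crop('pics/side0.png',365,230,100,100*1,4)]);
b=crop('pics/side0.png',365,290,100,80,4); print(a.shape)
cv2.imwrite('pics/bott.png',a)
```

```text
(400, 760, 3)
```

View pics/topbay.png

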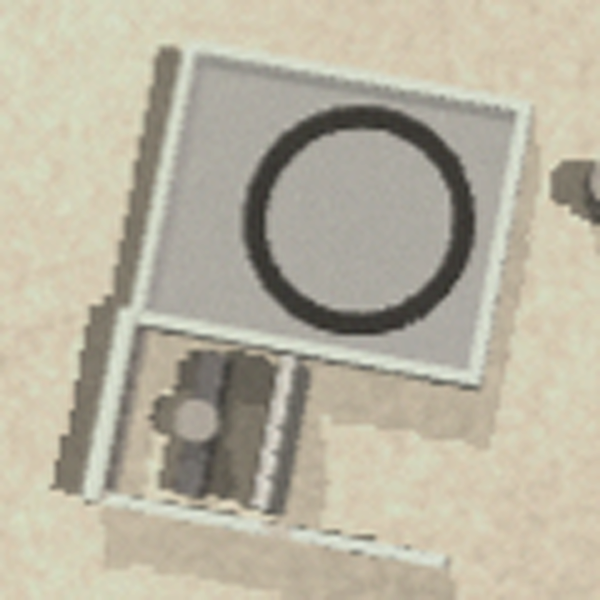

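View pics/sidebay.png

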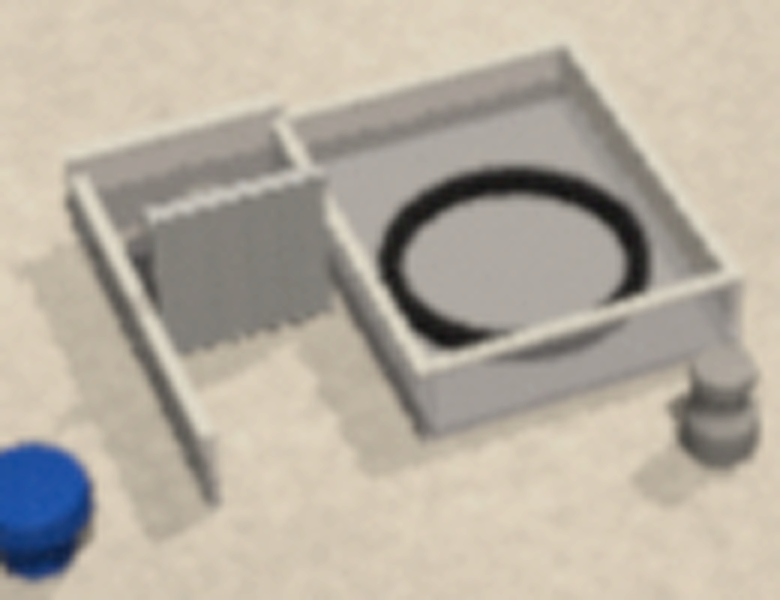

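View pics/bott.png

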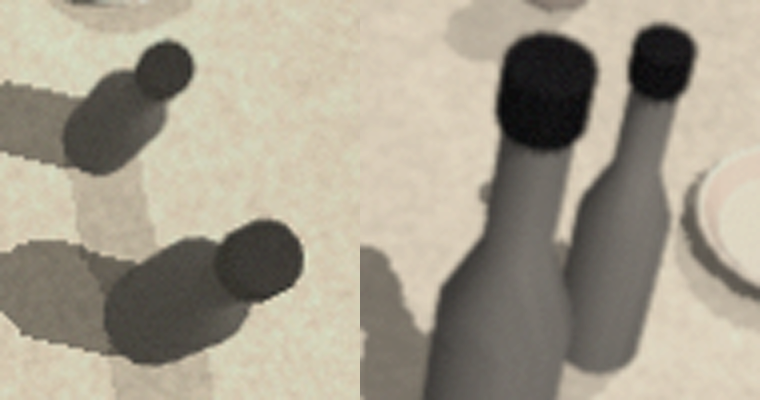

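In the zooms, the bay's wall rims run (478,378)–(135,318) and (447,562)–(100,498) in the top crop, with mouth ends at (425,368) and (212,437) in the side crop. The cap top is at (264,257) in the top crop and (548,66) in the pair crop.

```bash
cat > m.py <<'E'
from h import *
t=lambda x,y:(200+x/5-.4,176+y/5-.4)
s=lambda x,y:(225+x/6-.4,185+y/6-.4)
A,ea=tri('top',t(476,379),'side',s(425,368)); B,eb=tri('top',t(447,562),'side',s(212,437))
print('mouth rims 3d',A.round(4),ea,B.round(4),eb)
P=onz('top',[t(478,379),t(135,318),t(447,562),t(100,498)],.028)
print(P.round(4))
y=P[1]-P[0]+P[3]-P[2];y/=np.linalg.norm(y);x=np.array([y[1],-y[0],0]);M=(P[0]+P[2])/2
print('bay',M.round(4),'y',y.round(4),'w',(P[0]-P[2])@x,'skew',(P[0]-P[2])@y,'len',np.linalg.norm(P[1]-P[0]),np.linalg.norm(P[3]-P[2]))
Ms=onz('side',[s(425,368),s(212,437)],.028);print('side rims',Ms.round(4))
C,ec=tri('top',(390+264/4,165+257/4),'side',(365+188/4,230+66/4));print('cap',C.round(4),ec)
# separator: top edge face side
S=onz('top',[t(300,357),t(272,512)],.06).mean(0);print('sep face bayxy',(S-M)@x,(S-M)@y)
# body silhouette
for n in('top','side'):
    g=cv2.cvtColor(cv2.imread(f'pics/{n}0.png'),cv2.COLOR_BGR2GRAY);a=np.linspace(0,6.28,60)
    q=proj(n,np.c_[C[0]+.024*np.cos(a),C[1]+.024*np.sin(a),0*a]);print(n,'base circle u',q[:,0].min(),q[:,0].max(),'v',q[:,1].min(),q[:,1].max())
d=M-C;d[2]=0;print('bottle in bay',-(d@x),-(d@y),'heading',np.degrees(np.arctan2(d[1],d[0])),np.degrees(np.arctan2(y[1],y[0])))
# bystanders approx
for nm,uv,z in(('wA',(323,213),.034),('wB',(333,345),.034),('knob',(282,316),.032),('small',(431,183),.18),('spoon',(418,144),.0),('salt',(325,119),.075)):
    Q=onz('top',[uv],z)[0];print(nm,Q.round(3),((Q-M)@x).round(3),((Q-M)@y).round(3))
E
python3 m.py
```

```text
mouth rims 3d [0.5445 0.0566 0.0297] 0.00013097485492015906 [0.4779 0.0686 0.0301] 0.0005920911032212908
[[0.5447 0.0559 0.028 ]
 [0.5708 0.1827 0.028 ]
 [0.4777 0.0688 0.028 ]
 [0.5044 0.1964 0.028 ]]
bay [0.5112 0.0624 0.028 ] y [0.2032 0.9791 0.    ] w 0.0682710683069864 skew 0.000952132265575183 len 0.12948070124555497 0.13029041750235829
side rims [[0.5454 0.0581 0.028 ]
 [0.4791 0.0704 0.028 ]]
cap [ 0.5542 -0.1957  0.2224] 0.0005733970417046535
sep face bayxy -3.219885019114209e-05 0.06272953614268044
top base circle u 414.96953564567605 439.7962552109301 v 231.57323485870614 256.5563684193749
side base circle u 377.08413073507114 408.33797484625353 v 336.8950176488923 363.37834850863493
bottle in bay 0.09454816614371424 -0.24389119439442133 heading 99.46696964024014 78.27738339617534
wA [0.614 0.003 0.034] 0.113 -0.038
wB [ 0.372 -0.009  0.034] -0.122 -0.098
knob [0.427 0.083 0.032] -0.086 0.003
small [ 0.636 -0.17   0.18 ] 0.169 -0.203
spoon [ 0.751 -0.188  0.   ] 0.286 -0.196
salt [ 0.781 -0.005  0.075] 0.278 -0.011
```

>>> send_rows:
  targets:
    - {"tx": -17, "ty": -11, "tz": -5}
    - {"tx": -30, "ty": -19, "tz": -6}
    - {"tx": -34, "ty": -21, "tz": -6}
    - {"tx": -34, "ty": -21, "tz": -6}
    - {"tx": -34, "ty": -21, "tz": -6}
    - {"tx": -34, "ty": -21, "tz": -6}
    - {"tx": -34, "ty": -21, "tz": -6}
    - {"tx": -34, "ty": -21, "tz": -6}
    - {"tx": -34, "ty": -21, "tz": -6}
    - {"tx": -30, "ty": -19, "tz": -6}
    - {"tx": -17, "ty": -11, "tz": -5}
  gripper: 18

```text
$.targets[0]: bad value
```

>>> send_rows:
  targets:
    - {"tx": -17, "ty": -11, "tz": -5, "wx": 0, "wy": 0, "wz": 0}
    - {"tx": -30, "ty": -19, "tz": -6, "wx": 0, "wy": 0, "wz": 0}
    - {"tx": -34, "ty": -21, "tz": -6, "wx": 0, "wy": 0, "wz": 0}
    - {"tx": -34, "ty": -21, "tz": -6, "wx": 0, "wy": 0, "wz": 0}
    - {"tx": -34, "ty": -21, "tz": -6, "wx": 0, "wy": 0, "wz": 0}
    - {"tx": -34, "ty": -21, "tz": -6, "wx": 0, "wy": 0, "wz": 0}
    - {"tx": -34, "ty": -21, "tz": -6, "wx": 0, "wy": 0, "wz": 0}
    - {"tx": -34, "ty": -21, "tz": -6, "wx": 0, "wy": 0, "wz": 0}
    - {"tx": -34, "ty": -21, "tz": -6, "wx": 0, "wy": 0, "wz": 0}
    - {"tx": -30, "ty": -19, "tz": -6, "wx": 0, "wy": 0, "wz": 0}
    - {"tx": -17, "ty": -11, "tz": -5, "wx": 0, "wy": 0, "wz": 0}
  gripper: 18

```text
time: 1.2
position: [0.4526, 0.3514, 0.3147]
tcp_rot: [[-0.958, 0.286, 0.001], [0.286, 0.958, -0.001], [-0.002, -0.001, -1.0]]
wrist_force: [-0.9, 0.3, -0.0]
finger_gap: 0.0181
finger_force: 0.0
```

>>> send_rows:
  targets:
    - {"tx": -8, "ty": -20, "tz": 0, "wx": 0, "wy": 0, "wz": 0}
    - {"tx": -15, "ty": -36, "tz": 0, "wx": 0, "wy": 0, "wz": 0}
    - {"tx": -16, "ty": -38, "tz": 0, "wx": 0, "wy": 0, "wz": 0}
    - {"tx": -16, "ty": -38, "tz": 0, "wx": 0, "wy": 0, "wz": 0}
    - {"tx": -16, "ty": -38, "tz": 0, "wx": 0, "wy": 0, "wz": 0}
    - {"tx": -16, "ty": -38, "tz": 0, "wx": 0, "wy": 0, "wz": 0}
    - {"tx": -16, "ty": -38, "tz": 0, "wx": 0, "wy": 0, "wz": 0}
    - {"tx": -16, "ty": -38, "tz": 0, "wx": 0, "wy": 0, "wz": 0}
    - {"tx": -16, "ty": -38, "tz": 0, "wx": 0, "wy": 0, "wz": 0}
    - {"tx": -16, "ty": -38, "tz": 0, "wx": 0, "wy": 0, "wz": 0}
    - {"tx": -15, "ty": -38, "tz": 0, "wx": 0, "wy": 0, "wz": 0}
    - {"tx": -8, "ty": -20, "tz": 0, "wx": 0, "wy": 0, "wz": 0}

```text
time: 2.4
position: [0.4983, -0.099, 0.3143]
tcp_rot: [[-0.958, 0.286, 0.0], [0.286, 0.958, -0.001], [-0.001, -0.001, -1.0]]
wrist_force: [0.3, -0.2, -0.3]
finger_gap: 0.0183
finger_force: 0.0
```

>>> send_rows:
  targets:
    - {"tx": -24, "ty": -29.5, "tz": 0, "wx": 0, "wy": 0, "wz": 0}
    - {"tx": -24, "ty": -29.5, "tz": 0, "wx": 0, "wy": 0, "wz": 0}
    - {"tx": -24, "ty": -29.5, "tz": 0, "wx": 0, "wy": 0, "wz": 0}
    - {"tx": -24, "ty": -29.5, "tz": 0, "wx": 0, "wy": 0, "wz": 0}
    - {"tx": -24, "ty": -29.5, "tz": 0, "wx": 0, "wy": 0, "wz": 0}
    - {"tx": -24, "ty": -29.5, "tz": 0, "wx": 0, "wy": 0, "wz": 8}
    - {"tx": 0, "ty": 0, "tz": 0, "wx": 0, "wy": 0, "wz": 8.3}
    - {"tx": 0, "ty": 0, "tz": 0, "wx": 0, "wy": 0, "wz": 8.3}
    - {"tx": 0, "ty": 0, "tz": 0, "wx": 0, "wy": 0, "wz": 8.3}
    - {"tx": 0, "ty": 0, "tz": 0, "wx": 0, "wy": 0, "wz": 8.3}
    - {"tx": 0, "ty": 0, "tz": 0, "wx": 0, "wy": 0, "wz": 8.3}
    - {"tx": 0, "ty": 0, "tz": 0, "wx": 0, "wy": 0, "wz": 8.5}

```text
time: 3.6
position: [0.5869, -0.305, 0.3141]
tcp_rot: [[-0.264, 0.965, -0.0], [0.965, 0.264, 0.001], [0.001, -0.0, -1.0]]
wrist_force: [0.5, 0.1, 0.3]
finger_gap: 0.0178
finger_force: 0.0
```

>>> send_rows:
  targets:
    - {"tx": 0, "ty": 0, "tz": 0, "wx": 0, "wy": 7.5, "wz": 0}
    - {"tx": 0, "ty": 0, "tz": 0, "wx": 0, "wy": 7.5, "wz": 0}
    - {"tx": 0, "ty": 0, "tz": 0, "wx": 0, "wy": 7.5, "wz": 0}
    - {"tx": 0, "ty": 0, "tz": 0, "wx": 0, "wy": 7.5, "wz": 0}
    - {"tx": 0, "ty": 0, "tz": 0, "wx": 0, "wy": 7.5, "wz": 0}
    - {"tx": 0, "ty": 0, "tz": 0, "wx": 0, "wy": 7.5, "wz": 0}
    - {"tx": 0, "ty": 0, "tz": 0, "wx": 0, "wy": 0, "wz": 0}

```text
time: 4.3
position: [0.5862, -0.3077, 0.31]
tcp_rot: [[-0.184, 0.964, -0.191], [0.68, 0.265, 0.684], [0.71, -0.004, -0.704]]
wrist_force: [-1.8, 0.1, 0.3]
finger_gap: 0.018
finger_force: 0.0
```

Run:
```python
from h import *
s=env.observe();print(np.round(s['joints'],1),np.round(s['position'],4),np.round(s['tcp_rot'],3).tolist())
```

```text
[ 22.2  43.4  25.4  66.7 -39.2 113.7  60.3] [ 0.5862 -0.3077  0.31  ] [[-0.184, 0.964, -0.191], [0.68, 0.265, 0.684], [0.71, -0.004, -0.704]]
```

>>> send_rows:
  targets:
    - {"tx": 0, "ty": 0, "tz": 0, "wx": 0, "wy": -5, "wz": 0}
    - {"tx": 0, "ty": 0, "tz": 0, "wx": 0, "wy": -5, "wz": 0}
    - {"tx": -14.3, "ty": 0, "tz": 20.5, "wx": 0, "wy": 0, "wz": 0}
    - {"tx": -14.3, "ty": 0, "tz": 20.5, "wx": 0, "wy": 0, "wz": 0}
    - {"tx": -14.3, "ty": 0, "tz": 20.5, "wx": 0, "wy": 0, "wz": 0}
    - {"tx": -14.3, "ty": 0, "tz": 20.5, "wx": 0, "wy": 0, "wz": 0}
    - {"tx": -14.3, "ty": 0, "tz": 20.5, "wx": 0, "wy": 0, "wz": 0}
    - {"tx": -14.3, "ty": 0, "tz": 20.5, "wx": 0, "wy": 0, "wz": 0}
    - {"tx": -14.3, "ty": 0, "tz": 20.5, "wx": 0, "wy": 0, "wz": 0}
    - {"tx": -14.3, "ty": 0, "tz": 20.5, "wx": 0, "wy": 0, "wz": 0}

```text
time: 5.3
position: [0.5878, -0.3034, 0.1151]
tcp_rot: [[-0.224, 0.962, -0.155], [0.789, 0.273, 0.55], [0.572, 0.001, -0.82]]
wrist_force: [0.3, -0.6, 0.2]
finger_gap: 0.0178
finger_force: 0.0
```

Run:
```python
from h import *
s=env.observe();print(np.round(s['joints'],1),np.round(s['position'],4),np.round(s['tcp_rot'],3).tolist())
```

```text
[ 18.3  48.6  25.7  80.1 -37.1  88.7  69.4] [ 0.5878 -0.3034  0.1151] [[-0.224, 0.962, -0.155], [0.789, 0.273, 0.55], [0.572, 0.001, -0.82]]
```

>>> send_rows:
  targets:
    - {"tx": -10, "ty": -1, "tz": 14.3, "wx": 0, "wy": 0, "wz": 0}
    - {"tx": -10, "ty": -1, "tz": 14.3, "wx": 0, "wy": 0, "wz": 0}
    - {"tx": -10, "ty": -1, "tz": 14.3, "wx": 0, "wy": 0, "wz": 0}
    - {"tx": -10, "ty": -1, "tz": 14.3, "wx": 0, "wy": 0, "wz": 0}
    - {"tx": -10, "ty": 0, "tz": 14.3, "wx": 0, "wy": 0, "wz": 0}
    - {"tx": 0, "ty": 0, "tz": 0, "wx": 0, "wy": 0, "wz": 0}

```text
time: 5.9
position: [0.5832, -0.3036, 0.0238]
tcp_rot: [[-0.22, 0.962, -0.159], [0.787, 0.271, 0.554], [0.577, -0.003, -0.817]]
wrist_force: [-0.1, 0.1, -0.4]
finger_gap: 0.0179
finger_force: 0.0
```

```bash
cat > st.py <<'E'
from h import *
M=np.array([.5112,.0624,0]);y=np.array([.2032,.9791,0]);x=np.array([y[1],-y[0],0])
s=env.observe();p=np.array(s['position']);R=np.array(s['tcp_rot']);d=p-M
print('j',np.round(s['joints'],1),'tcp bay xyz',(d@x).round(4),(d@y).round(4),p[2].round(4),'F',np.round(s['wrist_force'],1))
print('tool x-heading',np.degrees(np.arctan2(R[1,2],R[0,2])).round(1),'tilt',np.degrees(np.arccos(-R[2,2])).round(1))
print('tool axes (cols x,y,z) comps along bay x / bay y / up:',(np.array([x,y,[0,0,1]])@R).round(3).tolist())
E
python3 st.py
```

```text
j [ 19.3  54.6  24.   81.8 -38.9  82.4  72.7] tcp bay xyz 0.1448 -0.3437 0.0238 F [-0.1  0.1 -0.4]
tool x-heading 106.0 tilt 35.2
tool axes (cols x,y,z) comps along bay x / bay y / up: [[-0.375, 0.887, -0.268], [0.726, 0.461, 0.51], [0.577, -0.003, -0.817]]
```

>>> send_rows:
  targets:
    - {"tx": 1.7, "ty": 0, "tz": -2.5, "wx": 0, "wy": 0, "wz": 0}
    - {"tx": 6.5, "ty": 0, "tz": 4.6, "wx": 0, "wy": 0, "wz": 0}
    - {"tx": 6.5, "ty": 0, "tz": 4.6, "wx": 0, "wy": 0, "wz": 0}
    - {"tx": 6.5, "ty": 0, "tz": 4.6, "wx": 0, "wy": 0, "wz": 0}
    - {"tx": 6.5, "ty": 0, "tz": 4.6, "wx": 0, "wy": 0, "wz": 0}
    - {"tx": 6.5, "ty": 0, "tz": 4.6, "wx": 0, "wy": 0, "wz": 0}
    - {"tx": 6.5, "ty": 0, "tz": 4.6, "wx": 0, "wy": 0, "wz": 0}
    - {"tx": 2.5, "ty": 0, "tz": 1.7, "wx": 0, "wy": 0, "wz": 0}
    - {"tx": 0, "ty": 0, "tz": 0, "wx": 0, "wy": 0, "wz": 0}

```text
time: 6.8
position: [0.5707, -0.255, 0.0297]
tcp_rot: [[-0.223, 0.962, -0.156], [0.788, 0.272, 0.552], [0.574, 0.0, -0.819]]
wrist_force: [-0.3, -0.4, -1.0]
finger_gap: 0.0181
finger_force: 0.0
```

```bash
python3 st.py; python3 -c "
from h import *
cv2.imwrite('pics/s1.png',env.read_camera('side')[150:450,200:600,::-1].repeat(2,0).repeat(2,1)); "
```

```text
j [ 16.1  51.2  23.5  88.4 -39.7  78.8  72.4] tcp bay xyz 0.1228 -0.2987 0.0297 F [-0.3 -0.4 -1. ]
tool x-heading 105.8 tilt 35.0
tool axes (cols x,y,z) comps along bay x / bay y / up: [[-0.378, 0.887, -0.265], [0.726, 0.462, 0.509], [0.574, 0.0, -0.819]]
```

View pics/s1.png

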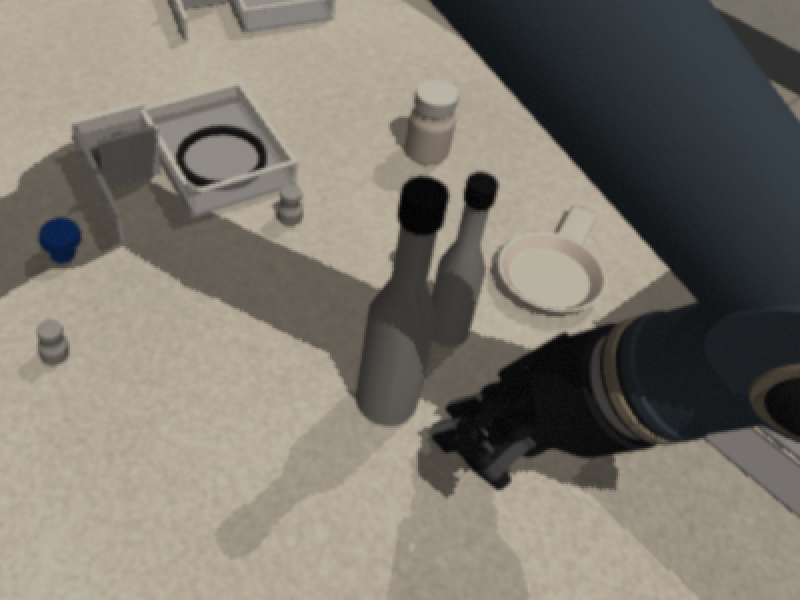

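The picture shows the fingertips near (445,425), low and in line behind the big bottle's foot at (390,415), and all clear. Starting a slow push.

>>> send_rows:
  targets:
    - {"tx": 2.4, "ty": 0, "tz": 1.8, "wx": 0, "wy": 0, "wz": 0}
    - {"tx": 2.4, "ty": 0, "tz": 1.8, "wx": 0, "wy": 0, "wz": 0}
    - {"tx": 2.4, "ty": 0, "tz": 1.8, "wx": 0, "wy": 0, "wz": 0}
    - {"tx": 2.4, "ty": 0, "tz": 1.8, "wx": 0, "wy": 0, "wz": 0}
    - {"tx": 2.4, "ty": 0, "tz": 1.8, "wx": 0, "wy": 0, "wz": 0}
    - {"tx": 2.4, "ty": 0, "tz": 1.8, "wx": 0, "wy": 0, "wz": 0}
    - {"tx": 2.4, "ty": 0, "tz": 1.8, "wx": 0, "wy": 0, "wz": 0}
    - {"tx": 2.4, "ty": 0, "tz": 1.8, "wx": 0, "wy": 0, "wz": 0}
    - {"tx": 2.4, "ty": 0, "tz": 1.8, "wx": 0, "wy": 0, "wz": 0}
    - {"tx": 2.4, "ty": 0, "tz": 1.8, "wx": 0, "wy": 0, "wz": 0}

```text
time: 7.85
position: [0.5627, -0.2273, 0.0287]
tcp_rot: [[-0.222, 0.963, -0.155], [0.789, 0.271, 0.551], [0.572, 0.0, -0.82]]
wrist_force: [0.4, -1.8, 1.7]
finger_gap: 0.0179
finger_force: 1.2
```

```bash
python3 st.py; python3 -c "
from h import *
a=env.read_camera('side')[180:420,300:560,::-1];b=env.read_camera('top')[130:370,300:560,::-1]
cv2.imwrite('pics/s2.png',np.hstack([cv2.resize(a,None,fx=1.5,fy=1.5),cv2.resize(b,None,fx=1.5,fy=1.5)]))"
```

```text
j [ 14.3  49.6  23.2  92.  -40.3  76.4  72.3] tcp bay xyz 0.1093 -0.2732 0.0287 F [ 0.4 -1.8  1.7]
tool x-heading 105.7 tilt 34.9
tool axes (cols x,y,z) comps along bay x / bay y / up: [[-0.378, 0.887, -0.263], [0.728, 0.461, 0.508], [0.572, 0.0, -0.82]]
```

View pics/s2.png

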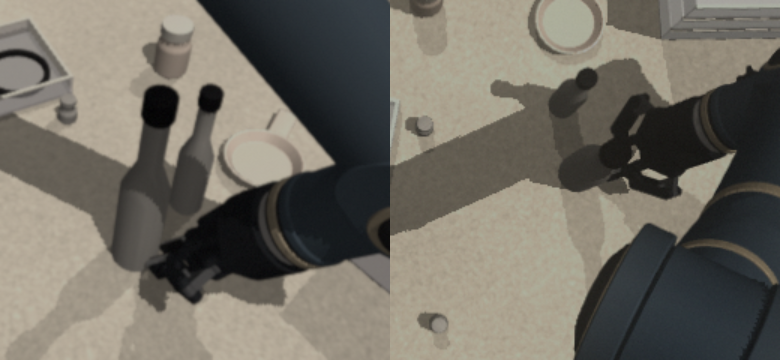

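The fingertips touch the bottle's foot at about (150,262) in the left half and the bottle stands upright. The gripper knuckles come close to the small bottle at (570,105), so I'll drift slightly away from it.

>>> send_rows:
  targets:
    - {"tx": 2.5, "ty": -0.4, "tz": 1.8, "wx": 0, "wy": 0, "wz": 0}
    - {"tx": 2.5, "ty": -0.4, "tz": 1.8, "wx": 0, "wy": 0, "wz": 0}
    - {"tx": 2.5, "ty": -0.4, "tz": 1.8, "wx": 0, "wy": 0, "wz": 0}
    - {"tx": 2.5, "ty": -0.4, "tz": 1.8, "wx": 0, "wy": 0, "wz": 0}
    - {"tx": 2.5, "ty": -0.4, "tz": 1.8, "wx": 0, "wy": 0, "wz": 0}
    - {"tx": 2.5, "ty": -0.4, "tz": 1.8, "wx": 0, "wy": 0, "wz": 0}
    - {"tx": 2.5, "ty": -0.4, "tz": 1.8, "wx": 0, "wy": 0, "wz": 0}
    - {"tx": 2.5, "ty": -0.4, "tz": 1.8, "wx": 0, "wy": 0, "wz": 0}
    - {"tx": 2.5, "ty": -0.4, "tz": 1.8, "wx": 0, "wy": 0, "wz": 0}
    - {"tx": 2.5, "ty": -0.4, "tz": 1.8, "wx": 0, "wy": 0, "wz": 0}
    - {"tx": 2.5, "ty": -0.4, "tz": 1.8, "wx": 0, "wy": 0, "wz": 0}
    - {"tx": 2.5, "ty": -0.4, "tz": 1.8, "wx": 0, "wy": 0, "wz": 0}

```text
time: 9.15
position: [0.5478, -0.1924, 0.0281]
tcp_rot: [[-0.222, 0.963, -0.156], [0.788, 0.271, 0.552], [0.574, 0.0, -0.819]]
wrist_force: [0.7, -3.3, 2.2]
finger_gap: 0.018
finger_force: 1.8
```

>>> send_rows:
  targets:
    - {"tx": 2.5, "ty": -0.4, "tz": 1.8, "wx": 0, "wy": 0, "wz": 0}
    - {"tx": 2.5, "ty": -0.4, "tz": 1.8, "wx": 0, "wy": 0, "wz": 0}
    - {"tx": 2.5, "ty": -0.4, "tz": 1.8, "wx": 0, "wy": 0, "wz": 0}
    - {"tx": 2.5, "ty": -0.4, "tz": 1.8, "wx": 0, "wy": 0, "wz": 0}
    - {"tx": 2.5, "ty": -0.4, "tz": 1.8, "wx": 0, "wy": 0, "wz": 0}
    - {"tx": 2.5, "ty": -0.4, "tz": 1.8, "wx": 0, "wy": 0, "wz": 0}
    - {"tx": 2.5, "ty": -0.4, "tz": 1.8, "wx": 0, "wy": 0, "wz": 0}
    - {"tx": 2.5, "ty": -0.4, "tz": 1.8, "wx": 0, "wy": 0, "wz": 0}
    - {"tx": 2.5, "ty": -0.4, "tz": 1.8, "wx": 0, "wy": 0, "wz": 0}
    - {"tx": 2.5, "ty": -0.4, "tz": 1.8, "wx": 0, "wy": 0, "wz": 0}
    - {"tx": 2.5, "ty": -0.4, "tz": 1.8, "wx": 0, "wy": 0, "wz": 0}
    - {"tx": 2.5, "ty": -0.4, "tz": 1.8, "wx": 0, "wy": 0, "wz": 0}

```text
time: 10.35
position: [0.5331, -0.1581, 0.0276]
tcp_rot: [[-0.222, 0.963, -0.156], [0.788, 0.271, 0.552], [0.574, -0.0, -0.819]]
wrist_force: [1.7, -2.5, 2.9]
finger_gap: 0.0181
finger_force: 1.8
```

```bash
python3 st.py; python3 -c "
from h import *
a=env.read_camera('side')[180:420,250:510,::-1];b=env.read_camera('top')[130:370,300:560,::-1]
cv2.imwrite('pics/s3.png',np.hstack([cv2.resize(a,None,fx=1.5,fy=1.5),cv2.resize(b,None,fx=1.5,fy=1.5)]))"
```

```text
j [ 10.   45.6  21.9 101.2 -42.1  70.7  72.1] tcp bay xyz 0.0663 -0.2114 0.0276 F [ 1.7 -2.5  2.9]
tool x-heading 105.7 tilt 35.0
tool axes (cols x,y,z) comps along bay x / bay y / up: [[-0.378, 0.887, -0.265], [0.727, 0.461, 0.509], [0.574, -0.0, -0.819]]
```

View pics/s3.png

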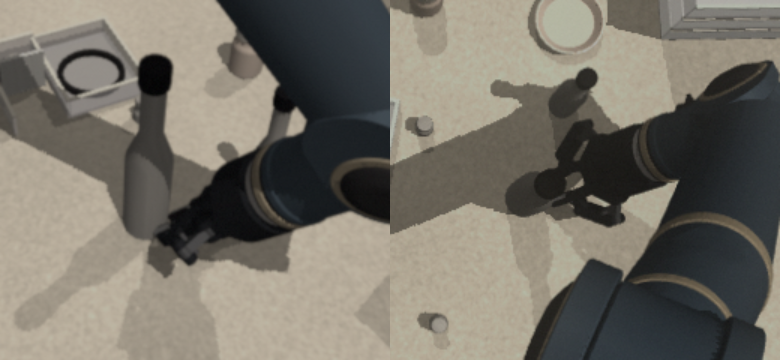

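The bottle is upright and tracking well in the cradle, and the small bottle at (570,100) stays clear. Continuing the push, then I'll swing round onto the bay axis.

>>> send_rows:
  targets:
    - {"tx": 2.5, "ty": -0.1, "tz": 1.75, "wx": 0, "wy": 0, "wz": 0}
    - {"tx": 2.5, "ty": -0.1, "tz": 1.75, "wx": 0, "wy": 0, "wz": 0}
    - {"tx": 2.5, "ty": -0.1, "tz": 1.75, "wx": 0, "wy": 0, "wz": 0}
    - {"tx": 2.5, "ty": -0.1, "tz": 1.75, "wx": 0, "wy": 0, "wz": 0}
    - {"tx": 2.5, "ty": -0.1, "tz": 1.75, "wx": 0, "wy": 0, "wz": 0}
    - {"tx": 2.5, "ty": -0.1, "tz": 1.75, "wx": 0, "wy": 0, "wz": 0}
    - {"tx": 2.5, "ty": -0.1, "tz": 1.75, "wx": 0, "wy": 0, "wz": 0}
    - {"tx": 2.5, "ty": -0.1, "tz": 1.75, "wx": 0, "wy": 0, "wz": 0}
    - {"tx": 2.5, "ty": -0.1, "tz": 1.75, "wx": 0, "wy": 0, "wz": 0}
    - {"tx": 2.5, "ty": -0.1, "tz": 1.75, "wx": 0, "wy": 0, "wz": 0}
    - {"tx": 2.5, "ty": -0.1, "tz": 1.75, "wx": 0, "wy": 0, "wz": 0}
    - {"tx": 2.5, "ty": -0.1, "tz": 1.75, "wx": 0, "wy": 0, "wz": 0}

```text
time: 11.65
position: [0.522, -0.1231, 0.0276]
tcp_rot: [[-0.222, 0.962, -0.156], [0.788, 0.271, 0.552], [0.574, -0.0, -0.819]]
wrist_force: [0.2, -2.7, 0.6]
finger_gap: 0.0179
finger_force: 1.3
```

>>> send_rows:
  targets:
    - {"tx": 2.5, "ty": 0, "tz": 1.75, "wx": 0, "wy": 0, "wz": 0}
    - {"tx": 2.5, "ty": 0, "tz": 1.75, "wx": 0, "wy": 0, "wz": 0}
    - {"tx": 2.5, "ty": 0, "tz": 1.75, "wx": 0, "wy": 0, "wz": 0}
    - {"tx": 2.5, "ty": 0, "tz": 1.75, "wx": 0, "wy": 0, "wz": 0}
    - {"tx": 2.5, "ty": 0, "tz": 1.75, "wx": 0, "wy": 0, "wz": 0}
    - {"tx": 2.5, "ty": 0, "tz": 1.75, "wx": 0, "wy": 0, "wz": 0}
    - {"tx": 2.5, "ty": 0, "tz": 1.75, "wx": 0, "wy": 0, "wz": 0}
    - {"tx": 2.5, "ty": 0, "tz": 1.75, "wx": 0, "wy": 0, "wz": 0}
    - {"tx": 2.5, "ty": 0, "tz": 1.75, "wx": 0, "wy": 0, "wz": 0}
    - {"tx": 2.5, "ty": 0, "tz": 1.75, "wx": 0, "wy": 0, "wz": 0}

```text
time: 12.65
position: [0.5138, -0.0937, 0.0276]
tcp_rot: [[-0.222, 0.963, -0.156], [0.788, 0.271, 0.552], [0.574, -0.0, -0.819]]
wrist_force: [0.8, -2.1, -0.5]
finger_gap: 0.0179
finger_force: 1.2
```

```bash
python3 st.py
python3 - <<'E'
from h import *
im={n:env.read_camera(n)[:,:,::-1].copy() for n in('side','top')}
a=im['side'][120:360,200:460];b=im['top'][130:370,220:480]
cv2.imwrite('pics/s4.png',np.hstack([cv2.resize(a,None,fx=1.5,fy=1.5),cv2.resize(b,None,fx=1.5,fy=1.5)]))
E
```

```text
j [  5.7  42.5  20.4 107.8 -44.5  66.   70.9] tcp bay xyz 0.0343 -0.1524 0.0276 F [ 0.8 -2.1 -0.5]
tool x-heading 105.7 tilt 35.0
tool axes (cols x,y,z) comps along bay x / bay y / up: [[-0.378, 0.887, -0.265], [0.727, 0.461, 0.509], [0.574, -0.0, -0.819]]
```

View pics/s4.png

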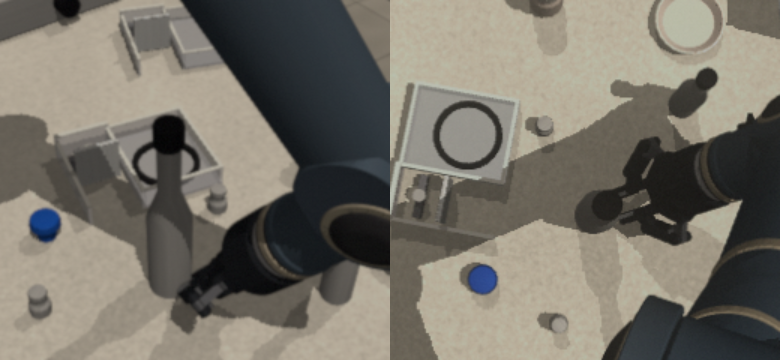

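The bottle is upright at about (600,210) in the top half, approaching the mouth, and the bystanders are untouched. Next I'll swing the tool onto the bay axis.

Run:
```python
from h import *
M=np.array([.5112,.0624,0]);y=np.array([.2032,.9791,0]);x=np.array([y[1],-y[0],0])
C,e=tri('top',(363.3,266.7),'side',(312,204.7));print(C,e,(C-M)@x,(C-M)@y)
```

```text
[ 0.50309884 -0.05343609  0.21760392] 0.002330671272465507 0.015606044410543671 -0.11506127308383386
```

>>> send_rows:
  targets:
    - {"tx": 2.05, "ty": -1.8, "tz": 1.45, "wx": -1.43, "wy": 0, "wz": 2.05}
    - {"tx": 2.05, "ty": -1.8, "tz": 1.45, "wx": -1.43, "wy": 0, "wz": 2.05}
    - {"tx": 2.05, "ty": -1.8, "tz": 1.45, "wx": -1.43, "wy": 0, "wz": 2.05}
    - {"tx": 2.05, "ty": -1.8, "tz": 1.45, "wx": -1.43, "wy": 0, "wz": 2.05}
    - {"tx": 2.05, "ty": -1.8, "tz": 1.45, "wx": -1.43, "wy": 0, "wz": 2.05}
    - {"tx": 2.05, "ty": -1.8, "tz": 1.45, "wx": -1.43, "wy": 0, "wz": 2.05}

```text
time: 13.35
position: [0.5003, -0.0808, 0.0276]
tcp_rot: [[-0.007, 1.0, -0.006], [0.819, 0.009, 0.574], [0.574, -0.001, -0.819]]
wrist_force: [-0.1, -0.1, 0.4]
finger_gap: 0.0181
finger_force: 1.0
```

```bash
python3 st.py
```

```text
j [  6.3  39.6  20.6 115.3 -53.9  59.7  66.8] tcp bay xyz 0.0184 -0.1425 0.0276 F [-0.1 -0.1  0.4]
tool x-heading 90.6 tilt 35.0
tool axes (cols x,y,z) comps along bay x / bay y / up: [[-0.173, 0.977, -0.122], [0.801, 0.212, 0.56], [0.574, -0.001, -0.819]]
```

>>> send_rows:
  targets:
    - {"tx": 2.05, "ty": -1.25, "tz": 1.45, "wx": -1.0, "wy": -1.25, "wz": 1.43}
    - {"tx": 2.05, "ty": -1.25, "tz": 1.45, "wx": -1.0, "wy": -1.25, "wz": 1.43}
    - {"tx": 2.05, "ty": -1.25, "tz": 1.4, "wx": -1.0, "wy": -1.25, "wz": 1.43}
    - {"tx": 2.1, "ty": -1.25, "tz": 1.35, "wx": -0.9, "wy": -1.25, "wz": 1.5}

```text
time: 13.75
position: [0.4959, -0.0712, 0.0276]
tcp_rot: [[0.096, 0.994, 0.059], [0.861, -0.113, 0.496], [0.499, 0.003, -0.867]]
wrist_force: [-0.2, -3.3, 1.9]
finger_gap: 0.018
finger_force: 1.7
```

```bash
python3 st.py
```

```text
j [  3.6  36.2  20.5 119.8 -56.6  51.5  61.5] tcp bay xyz 0.0122 -0.1339 0.0276 F [-0.2 -3.3  1.9]
tool x-heading 83.2 tilt 29.9
tool axes (cols x,y,z) comps along bay x / bay y / up: [[-0.081, 0.996, -0.043], [0.863, 0.092, 0.497], [0.499, 0.003, -0.867]]
```

>>> send_rows:
  targets:
    - {"tx": 2.2, "ty": 0, "tz": 1.25, "wx": 0, "wy": 0, "wz": 0}
    - {"tx": 2.2, "ty": 0, "tz": 1.25, "wx": 0, "wy": 0, "wz": 0}
    - {"tx": 2.2, "ty": 0, "tz": 1.25, "wx": 0, "wy": 0, "wz": 0}
    - {"tx": 2.2, "ty": 0, "tz": 1.25, "wx": 0, "wy": 0, "wz": 0}
    - {"tx": 2.2, "ty": 0, "tz": 1.25, "wx": 0, "wy": 0, "wz": 0}
    - {"tx": 2.2, "ty": 0, "tz": 1.25, "wx": 0, "wy": 0, "wz": 0}
    - {"tx": 2.2, "ty": 0, "tz": 1.25, "wx": 0, "wy": 0, "wz": 0}
    - {"tx": 2.2, "ty": 0, "tz": 1.25, "wx": 0, "wy": 0, "wz": 0}
    - {"tx": 2.2, "ty": 0, "tz": 1.25, "wx": 0, "wy": 0, "wz": 0}
    - {"tx": 2.2, "ty": 0, "tz": 1.25, "wx": 0, "wy": 0, "wz": 0}

```text
time: 14.75
position: [0.4988, -0.0453, 0.0275]
tcp_rot: [[0.093, 0.994, 0.056], [0.861, -0.108, 0.497], [0.5, 0.002, -0.866]]
wrist_force: [-0.2, -4.1, 1.1]
finger_gap: 0.0177
finger_force: 1.5
```

```bash
python3 st.py
python3 - <<'E'
from h import *
im={n:env.read_camera(n)[:,:,::-1].copy() for n in('side','top')}
a=im['side'][120:360,200:460];b=im['top'][130:370,200:460]
cv2.imwrite('pics/s5.png',np.hstack([cv2.resize(a,None,fx=1.5,fy=1.5),cv2.resize(b,None,fx=1.5,fy=1.5)]))
E
```

```text
j [  2.5  35.5  18.3 120.6 -57.3  49.6  59.7] tcp bay xyz 0.0098 -0.108 0.0275 F [-0.2 -4.1  1.1]
tool x-heading 83.5 tilt 30.0
tool axes (cols x,y,z) comps along bay x / bay y / up: [[-0.084, 0.995, -0.046], [0.862, 0.096, 0.498], [0.5, 0.002, -0.866]]
```

View pics/s5.png

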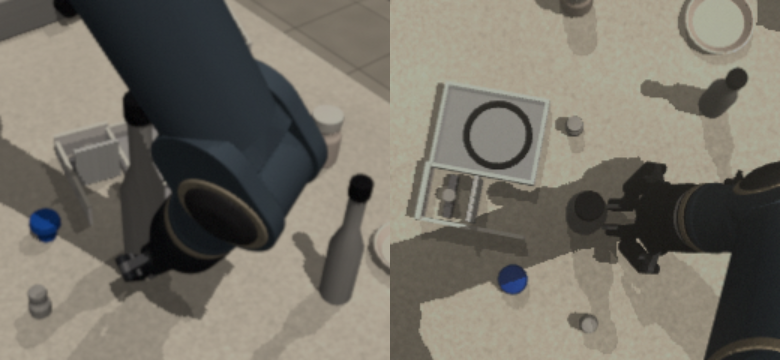

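The bottle stands upright and centred between the fingertips, with its cap at (590,207) in the top half; it is about to enter the mouth. Its position now gets checked numerically.

```bash
cat > cap.py <<'E'
from h import *
M=np.array([.5112,.0624,0]);y=np.array([.2032,.9791,0]);x=np.array([y[1],-y[0],0])
def cap(pred):  # dark disc in the top view near the predicted cap (bay x,y)
    im=env.read_camera('top');u,v=proj('top',M+pred[0]*x+pred[1]*y+np.array([0,0,.2225]))[0]
    g=im[:,:,:3].max(2).astype(np.uint8);r=14;x0,y0=int(u)-r-6,int(v)-r-6
    w=cv2.resize(g[y0:y0+40,x0:x0+40],None,fx=4,fy=4,interpolation=cv2.INTER_CUBIC)
    c=cv2.HoughCircles(w,cv2.HOUGH_GRADIENT,1,200,param1=60,param2=8,minRadius=34,maxRadius=50)
    if c is None: print('none',u,v);return
    q=(c[0,0,0]/4+x0-.4,c[0,0,1]/4+y0-.4);P=onz('top',[q],.2225)[0]-M
    print('pred px',u,v,'cap px',q,'r',c[0,0,2]/4,'bay x,y',(P@x).round(4),(P@y).round(4))
import sys;cap((float(sys.argv[1]),float(sys.argv[2])))
E
python3 cap.py .006 -.067; python3 -c "
from h import *
M=np.array([.5112,.0624,0]);y=np.array([.2032,.9791,0]);x=np.array([y[1],-y[0],0]);P=onz('top',[(333.3,268)],.2225)[0]-M;print(P@x,P@y)"
```

```text
pred px 331.1855006303077 266.5111373559811 cap px (np.float32(329.225), np.float32(273.975)) r 12.35 bay x,y -0.0055 -0.0661
0.0043634055152907605 -0.07049042334562738
```

>>> send_rows:
  targets:
    - {"tx": 2.6, "ty": 0, "tz": 1.5, "wx": 0, "wy": 0, "wz": 0}
    - {"tx": 2.6, "ty": 0, "tz": 1.5, "wx": 0, "wy": 0, "wz": 0}
    - {"tx": 2.6, "ty": 0, "tz": 1.5, "wx": 0, "wy": 0, "wz": 0}
    - {"tx": 2.6, "ty": 0, "tz": 1.5, "wx": 0, "wy": 0, "wz": 0}
    - {"tx": 2.6, "ty": 0, "tz": 1.5, "wx": 0, "wy": 0, "wz": 0}
    - {"tx": 2.6, "ty": 0, "tz": 1.5, "wx": 0, "wy": 0, "wz": 0}
    - {"tx": 2.6, "ty": 0, "tz": 1.5, "wx": 0, "wy": 0, "wz": 0}
    - {"tx": 2.6, "ty": 0, "tz": 1.5, "wx": 0, "wy": 0, "wz": 0}
    - {"tx": 2.6, "ty": 0, "tz": 1.5, "wx": 0, "wy": 0, "wz": 0}
    - {"tx": 2.6, "ty": 0, "tz": 1.5, "wx": 0, "wy": 0, "wz": 0}
    - {"tx": 2.6, "ty": 0, "tz": 1.5, "wx": 0, "wy": 0, "wz": 0}
    - {"tx": 2.6, "ty": 0, "tz": 1.5, "wx": 0, "wy": 0, "wz": 0}

```text
time: 16.1
position: [0.5028, -0.0096, 0.0276]
tcp_rot: [[0.093, 0.994, 0.057], [0.861, -0.109, 0.497], [0.5, 0.003, -0.866]]
wrist_force: [-0.2, -1.5, 1.4]
finger_gap: 0.0182
finger_force: 1.3
```

```bash
python3 st.py
python3 - <<'E'
from h import *
# darkest-blob centroid of the cap in the top view: print a coarse map of the neighbourhood
im=env.read_camera('top');g=im.max(2)
M=np.array([.5112,.0624,0]);y=np.array([.2032,.9791,0]);x=np.array([y[1],-y[0],0])
u,v=proj('top',M+.003*x-.033*y+np.array([0,0,.2225]))[0];print(u,v)
u,v=int(u),int(v)
print(g[v-18:v+19:2,u-26:u+27:2])
E
```

```text
j [  1.4  34.6  14.4 121.5 -58.   46.4  56.7] tcp bay xyz 0.0064 -0.0722 0.0276 F [-0.2 -1.5  1.4]
tool x-heading 83.5 tilt 30.0
tool axes (cols x,y,z) comps along bay x / bay y / up: [[-0.084, 0.995, -0.046], [0.862, 0.096, 0.498], [0.5, 0.003, -0.866]]
308.42159001318566 264.48139280640817
[[135 137 135 137 135 136 157 170 145 144 163 167 168 166  95  92  99 100
   99  93  94  94  97  99  94  95  93]
 [164 152 145 136 135 134 166 163 143 141 166 166 165 106  95  95  96 101
   94  97  99  97  95  96  96  97  96]
 [143 171 169 169 166 168 170 148 157 151 169 112  97  95  94  99  96  96
   98  98  96  94  96  95  92 100  95]
 [ 99 133  92  79  99 140 167 136 154 104  98 100  98  93  93  98  94  97
   97  93  92  94  94  95  96  99  95]
 [ 74  75  73  86  81 131 147  80  76  92  96  97  90  95 101  98  93  96
   97  94  92  96  95  96  93  95  92]
 [ 76  76  72  75  73  74  75  74  73  90  94  76  40  39  33  39  49  86
   93  94  94  96  92  91  93  90  95]
 [ 75  73  71  72  73  74  72  76  72  96  51  35  37  36  32  34  36  38
   68  92  95  92  95  92  94  91  95]
 [ 74  77  72  7
[... 640 characters left out ...]
  88  75  72  69  73]
 [ 94  92  93  94  95  94  93  87  47  48  39  33  33  35  35  35  35  28
   44  45  47  65  72  73  70  70  73]
 [ 95  94  93  94  91  93  92  93  55  48  46  41  31  31  30  29  38  48
   45  46  48  65  73  74  73  69  71]
 [ 91  91  97  96  96  98  97  94  72  44  47  48  45  47  49  47  44  45
   45  47  46  70  68  69  72  70  70]
 [ 97  95  95  98  93  90  95  97  90  53  46  46  46  47  47  45  47  47
   46  45  38  32  34  36  37  32  38]
 [ 95  93  93  95  95  92  95  97  93  87  47  48  48  45  45  45  45  47
   45  45  55  47  57  56  56  36  32]
 [ 93  95  89  91  91  90  92  95  92  81  70  47  45  45  46  47  46  48
   54  73  70  54  30  30  29  27  29]]
```

>>> send_rows:
  targets:
    - {"tx": 2.6, "ty": 0.1, "tz": 1.5, "wx": 0, "wy": 0, "wz": 0}
    - {"tx": 2.6, "ty": 0.1, "tz": 1.5, "wx": 0, "wy": 0, "wz": 0}
    - {"tx": 2.6, "ty": 0.1, "tz": 1.5, "wx": 0, "wy": 0, "wz": 0}
    - {"tx": 2.6, "ty": 0.1, "tz": 1.5, "wx": 0, "wy": 0, "wz": 0}
    - {"tx": 2.6, "ty": 0.1, "tz": 1.5, "wx": 0, "wy": 0, "wz": 0}
    - {"tx": 2.6, "ty": 0.1, "tz": 1.5, "wx": 0, "wy": 0, "wz": 0}
    - {"tx": 2.6, "ty": 0.1, "tz": 1.5, "wx": 0, "wy": 0, "wz": 0}
    - {"tx": 2.6, "ty": 0.1, "tz": 1.5, "wx": 0, "wy": 0, "wz": 0}
    - {"tx": 2.6, "ty": 0.2, "tz": 1.5, "wx": 0, "wy": 0, "wz": 0}
    - {"tx": 2.6, "ty": 0.2, "tz": 1.5, "wx": 0, "wy": 0, "wz": 0}
    - {"tx": 2.6, "ty": 0.2, "tz": 1.5, "wx": 0, "wy": 0, "wz": 0}
    - {"tx": 2.6, "ty": 0.2, "tz": 1.5, "wx": 0, "wy": 0, "wz": 0}

```text
time: 17.35
position: [0.5083, 0.026, 0.0275]
tcp_rot: [[0.093, 0.994, 0.056], [0.861, -0.109, 0.497], [0.5, 0.003, -0.866]]
wrist_force: [0.3, -1.3, 0.4]
finger_gap: 0.018
finger_force: 1.3
```

```bash
cat > cap.py <<'E'
from h import *
import sys
M=np.array([.5112,.0624,0]);y=np.array([.2032,.9791,0]);x=np.array([y[1],-y[0],0])
g=env.read_camera('top').max(2);p=[float(a) for a in sys.argv[1:3]]
u,v=proj('top',M+p[0]*x+p[1]*y+np.array([0,0,.2225]))[0]
m=((g<42)*255).astype(np.uint8);w=np.zeros_like(m);cv2.circle(w,(int(u),int(v)),15,255,-1)
m=cv2.morphologyEx(m&w,cv2.MORPH_OPEN,np.ones((5,5),np.uint8))
n,l,s,c=cv2.connectedComponentsWithStats(m);i=1+np.argmax(s[1:,4]);P=onz('top',[c[i]],.2225)[0]-M
print('pred',u.round(1),v.round(1),'cap',c[i].round(1),s[i],'bay xy',(P@x).round(4),(P@y).round(4))
E
python3 st.py; python3 cap.py .0015 .001
```

```text
j [  0.6  34.   10.2 121.8 -58.4  43.2  53.3] tcp bay xyz 0.0045 -0.0362 0.0275 F [ 0.3 -1.3  0.4]
tool x-heading 83.5 tilt 30.0
tool axes (cols x,y,z) comps along bay x / bay y / up: [[-0.084, 0.995, -0.046], [0.862, 0.096, 0.498], [0.5, 0.003, -0.866]]
pred 285.9 261.5 cap [285.8 262.4] [277 253  19  20 317] bay xy 0.0002 0.0008
```

>>> send_rows:
  targets:
    - {"tx": 2.6, "ty": 0.25, "tz": 1.5, "wx": 0, "wy": 0, "wz": 0}
    - {"tx": 2.6, "ty": 0.25, "tz": 1.5, "wx": 0, "wy": 0, "wz": 0}
    - {"tx": 2.6, "ty": 0.25, "tz": 1.5, "wx": 0, "wy": 0, "wz": 0}
    - {"tx": 2.6, "ty": 0.25, "tz": 1.5, "wx": 0, "wy": 0, "wz": 0}
    - {"tx": 2.6, "ty": 0.25, "tz": 1.5, "wx": 0, "wy": 0, "wz": 0}
    - {"tx": 2.6, "ty": 0.25, "tz": 1.5, "wx": 0, "wy": 0, "wz": 0}
    - {"tx": 2.6, "ty": 0.25, "tz": 1.5, "wx": 0, "wy": 0, "wz": 0}
    - {"tx": 2.6, "ty": 0.25, "tz": 1.5, "wx": 0, "wy": 0, "wz": 0}
    - {"tx": 2.6, "ty": 0.25, "tz": 1.5, "wx": 0, "wy": 0, "wz": 0}
    - {"tx": 2.6, "ty": 0.25, "tz": 1.5, "wx": 0, "wy": 0, "wz": 0}
    - {"tx": 2.0, "ty": 0.25, "tz": 1.15, "wx": 0, "wy": 0, "wz": 0}
    - {"tx": 0, "ty": 0, "tz": 0, "wx": 0, "wy": 0, "wz": 0}

```text
time: 18.6
position: [0.5145, 0.0582, 0.0277]
tcp_rot: [[0.092, 0.994, 0.056], [0.861, -0.108, 0.497], [0.501, 0.003, -0.866]]
wrist_force: [-0.0, -0.9, 0.3]
finger_gap: 0.0179
finger_force: 0.5
```

```bash
python3 st.py; python3 cap.py 0 .033
```

```text
j [ -0.3  33.7   6.5 121.7 -58.6  40.5  50. ] tcp bay xyz 0.0041 -0.0034 0.0277 F [-0.  -0.9  0.3]
tool x-heading 83.5 tilt 30.0
tool axes (cols x,y,z) comps along bay x / bay y / up: [[-0.085, 0.995, -0.046], [0.861, 0.096, 0.498], [0.501, 0.003, -0.866]]
pred 264.7 258.7 cap [264.1 258.9] [255 250  19  19 312] bay xy -0.0005 0.0338
```

>>> send_rows:
  targets:
    - {"tx": 1.73, "ty": 0.15, "tz": 1.0, "wx": 0, "wy": 0, "wz": 0}
    - {"tx": 1.73, "ty": 0.15, "tz": 1.0, "wx": 0, "wy": 0, "wz": 0}
    - {"tx": 1.73, "ty": 0.15, "tz": 1.0, "wx": 0, "wy": 0, "wz": 0}
    - {"tx": 1.73, "ty": 0.15, "tz": 1.0, "wx": 0, "wy": 0, "wz": 0}
    - {"tx": 1.73, "ty": 0.15, "tz": 1.0, "wx": 0, "wy": 0, "wz": 0}
    - {"tx": 1.73, "ty": 0.15, "tz": 1.0, "wx": 0, "wy": 0, "wz": 0}
    - {"tx": 1.73, "ty": 0.15, "tz": 1.0, "wx": 0, "wy": 0, "wz": 0}
    - {"tx": 1.73, "ty": 0.15, "tz": 1.0, "wx": 0, "wy": 0, "wz": 0}
    - {"tx": 1.73, "ty": 0.15, "tz": 1.0, "wx": 0, "wy": 0, "wz": 0}
    - {"tx": 1.73, "ty": 0.15, "tz": 1.0, "wx": 0, "wy": 0, "wz": 0}
    - {"tx": 1.73, "ty": 0.15, "tz": 1.0, "wx": 0, "wy": 0, "wz": 0}
    - {"tx": 1.73, "ty": 0.15, "tz": 1.0, "wx": 0, "wy": 0, "wz": 0}

```text
time: 19.85
position: [0.5192, 0.0801, 0.0275]
tcp_rot: [[0.094, 0.994, 0.058], [0.862, -0.11, 0.495], [0.499, 0.003, -0.867]]
wrist_force: [-1.1, -5.9, 1.5]
finger_gap: 0.018
finger_force: 2.7
```

```bash
python3 st.py; python3 cap.py 0 .058
```

```text
j [ -1.   33.7   4.2 121.5 -58.7  38.5  47.6] tcp bay xyz 0.0042 0.0189 0.0275 F [-1.1 -5.9  1.5]
tool x-heading 83.3 tilt 29.9
tool axes (cols x,y,z) comps along bay x / bay y / up: [[-0.083, 0.996, -0.044], [0.863, 0.094, 0.497], [0.499, 0.003, -0.867]]
pred 248.3 255.7 cap [250.2 256. ] [241 247  20  19 319] bay xy 0.0 0.0551
```

>>> send_rows:
  targets:
    - {"tx": 0.87, "ty": 0.08, "tz": 0.5, "wx": 0, "wy": 0, "wz": 0}
    - {"tx": 0.87, "ty": 0.08, "tz": 0.5, "wx": 0, "wy": 0, "wz": 0}
    - {"tx": 0.87, "ty": 0.08, "tz": 0.5, "wx": 0, "wy": 0, "wz": 0}
    - {"tx": 0.87, "ty": 0.08, "tz": 0.5, "wx": 0, "wy": 0, "wz": 0}
    - {"tx": 0.87, "ty": 0.08, "tz": 0.5, "wx": 0, "wy": 0, "wz": 0}
    - {"tx": 0.87, "ty": 0.08, "tz": 0.5, "wx": 0, "wy": 0, "wz": 0}

```text
time: 20.5
position: [0.5203, 0.0863, 0.0275]
tcp_rot: [[0.094, 0.994, 0.058], [0.861, -0.11, 0.496], [0.499, 0.003, -0.867]]
wrist_force: [-1.0, -4.8, 2.0]
finger_gap: 0.018
finger_force: 2.5
```

>>> send_rows:
  targets:
    - {"tx": 0.6, "ty": 0.05, "tz": 0.35, "wx": 0, "wy": 0, "wz": 0}
    - {"tx": 0.6, "ty": 0.05, "tz": 0.35, "wx": 0, "wy": 0, "wz": 0}
    - {"tx": 0.6, "ty": 0.05, "tz": 0.35, "wx": 0, "wy": 0, "wz": 0}

```text
time: 20.8
position: [0.5206, 0.0883, 0.0275]
tcp_rot: [[0.093, 0.994, 0.057], [0.862, -0.11, 0.496], [0.499, 0.003, -0.867]]
wrist_force: [-2.0, -6.8, 3.3]
finger_gap: 0.0175
finger_force: 3.8
```

>>> send_rows:
  targets:
    - {"tx": 0.6, "ty": 0.05, "tz": 0.35, "wx": 0, "wy": 0, "wz": 0}
    - {"tx": 0.6, "ty": 0.05, "tz": 0.35, "wx": 0, "wy": 0, "wz": 0}
    - {"tx": 0.6, "ty": 0.05, "tz": 0.35, "wx": 0, "wy": 0, "wz": 0}

```text
time: 21.1
position: [0.5207, 0.0886, 0.0273]
tcp_rot: [[0.095, 0.994, 0.058], [0.862, -0.111, 0.494], [0.497, 0.003, -0.868]]
wrist_force: [-4.7, -11.1, 6.6]
finger_gap: 0.0177
finger_force: 6.3
```

>>> send_rows:
  targets:
    - {"tx": 0.6, "ty": 0.05, "tz": 0.35, "wx": 0, "wy": 0, "wz": 0}
    - {"tx": 0.6, "ty": 0.05, "tz": 0.35, "wx": 0, "wy": 0, "wz": 0}
    - {"tx": 0.6, "ty": 0.05, "tz": 0.35, "wx": 0, "wy": 0, "wz": 0}

```text
time: 21.4
position: [0.5208, 0.0888, 0.0272]
tcp_rot: [[0.096, 0.994, 0.059], [0.863, -0.112, 0.492], [0.496, 0.003, -0.869]]
wrist_force: [-6.5, -16.7, 11.2]
finger_gap: 0.018
finger_force: 8.9
```

Stopped firmly, so the plate is home. Easing off to about 14 N and holding.

>>> send_rows:
  targets:
    - {"tx": -0.9, "ty": -0.1, "tz": -1.2, "wx": 0, "wy": 0, "wz": 0}
    - {"tx": -0.3, "ty": 0, "tz": -0.5, "wx": 0, "wy": 0, "wz": 0}
    - {"tx": 0, "ty": 0, "tz": 0, "wx": 0, "wy": 0, "wz": 0}

```text
time: 21.7
position: [0.5207, 0.0886, 0.0276]
tcp_rot: [[0.095, 0.994, 0.058], [0.863, -0.111, 0.493], [0.496, 0.003, -0.868]]
wrist_force: [-1.9, -9.8, 1.0]
finger_gap: 0.0179
finger_force: 5.2
```

>>> send_rows:
  targets:
    - {"tx": 0.6, "ty": 0.05, "tz": 0.2, "wx": 0, "wy": 0, "wz": 0}
    - {"tx": 0.6, "ty": 0.05, "tz": 0.1, "wx": 0, "wy": 0, "wz": 0}
    - {"tx": 0, "ty": 0, "tz": 0, "wx": 0, "wy": 0, "wz": 0}
    - {"tx": 0, "ty": 0, "tz": 0, "wx": 0, "wy": 0, "wz": 0}
    - {"tx": 0, "ty": 0, "tz": 0, "wx": 0, "wy": 0, "wz": 0}

```text
time: 22.2
position: [0.5207, 0.0887, 0.0276]
tcp_rot: [[0.096, 0.994, 0.058], [0.864, -0.112, 0.492], [0.495, 0.003, -0.869]]
wrist_force: [-3.0, -11.9, 1.5]
finger_gap: 0.0178
finger_force: 6.3
```

```bash
python3 st.py; python3 cap.py 0 .064
```

```text
j [ -1.4  33.6   3.2 121.4 -58.4  37.6  46.2] tcp bay xyz 0.004 0.0277 0.0276 F [ -3.  -11.9   1.5]
tool x-heading 83.2 tilt 29.7
tool axes (cols x,y,z) comps along bay x / bay y / up: [[-0.082, 0.996, -0.043], [0.865, 0.092, 0.493], [0.495, 0.003, -0.869]]
pred 244.4 255.0 cap [244.8 255.2] [236 246  19  19 309] bay xy -0.0001 0.0633
```

>>> send_rows:
  targets:
    - {"tx": 0.6, "ty": 0.05, "tz": 0.1, "wx": 0, "wy": 0, "wz": 0}
    - {"tx": 0, "ty": 0, "tz": 0, "wx": 0, "wy": 0, "wz": 0}
    - {"tx": 0, "ty": 0, "tz": 0, "wx": 0, "wy": 0, "wz": 0}
    - {"tx": 0, "ty": 0, "tz": 0, "wx": 0, "wy": 0, "wz": 0}
    - {"tx": 0, "ty": 0, "tz": 0, "wx": 0, "wy": 0, "wz": 0}

```text
time: 22.75
position: [0.5207, 0.0888, 0.0276]
tcp_rot: [[0.096, 0.994, 0.058], [0.864, -0.112, 0.491], [0.494, 0.003, -0.869]]
wrist_force: [-3.2, -12.6, 0.5]
finger_gap: 0.0178
finger_force: 6.8
```

>>> send_rows:
  targets:
    - {"tx": -0.9, "ty": -0.1, "tz": -0.5, "wx": 0, "wy": 0, "wz": 0}
    - {"tx": -0.9, "ty": -0.1, "tz": -0.5, "wx": 0, "wy": 0, "wz": 0}
    - {"tx": -0.9, "ty": -0.1, "tz": -0.5, "wx": 0, "wy": 0, "wz": 0}
    - {"tx": -0.9, "ty": -0.1, "tz": -0.5, "wx": 0, "wy": 0, "wz": 0}
    - {"tx": -0.9, "ty": -0.1, "tz": -0.5, "wx": 0, "wy": 0, "wz": 0}
    - {"tx": -0.9, "ty": -0.1, "tz": -0.5, "wx": 0, "wy": 0, "wz": 0}
    - {"tx": -1.7, "ty": -0.2, "tz": -1.0, "wx": 0, "wy": 0, "wz": 0}
    - {"tx": -3.5, "ty": -0.4, "tz": -2.0, "wx": 0, "wy": 0, "wz": 0}
    - {"tx": -7, "ty": -0.8, "tz": -4.0, "wx": 0, "wy": 0, "wz": 0}
    - {"tx": -7, "ty": -0.8, "tz": -4.0, "wx": 0, "wy": 0, "wz": 0}
    - {"tx": -7, "ty": -0.8, "tz": -4.0, "wx": 0, "wy": 0, "wz": 0}
    - {"tx": -7, "ty": -0.8, "tz": -4.0, "wx": 0, "wy": 0, "wz": 0}

```text
time: 23.95
position: [0.5118, 0.0486, 0.0288]
tcp_rot: [[0.093, 0.994, 0.057], [0.861, -0.109, 0.497], [0.5, 0.003, -0.866]]
wrist_force: [-0.7, 0.5, -0.2]
finger_gap: 0.0181
finger_force: 0.0
```

>>> send_rows:
  targets:
    - {"tx": -9, "ty": -0.8, "tz": -5.5, "wx": 0, "wy": 0, "wz": 0}
    - {"tx": -9, "ty": -0.8, "tz": -5.5, "wx": 0, "wy": 0, "wz": 0}
    - {"tx": -9, "ty": -0.8, "tz": -5.5, "wx": 0, "wy": 0, "wz": 0}
    - {"tx": -9, "ty": -0.8, "tz": -5.5, "wx": 0, "wy": 0, "wz": 0}
    - {"tx": -4, "ty": -0.4, "tz": -2.5, "wx": 0, "wy": 0, "wz": 0}
    - {"tx": 0, "ty": 0, "tz": 0, "wx": 0, "wy": 0, "wz": 0}
    - {"tx": 0, "ty": 0, "tz": 0, "wx": 0, "wy": 0, "wz": 0}

```text
time: 24.65
position: [0.5033, 0.0036, 0.03]
tcp_rot: [[0.092, 0.994, 0.056], [0.861, -0.108, 0.497], [0.501, 0.003, -0.866]]
wrist_force: [-0.5, -0.5, 0.1]
finger_gap: 0.0181
finger_force: 0.0
```

```bash
python3 st.py; python3 cap.py 0 .064
python3 - <<'E'
from h import *
M=np.array([.5112,.0624,0]);y=np.array([.2032,.9791,0]);x=np.array([y[1],-y[0],0])
# upright check: cap in side view via triangulation; dark cap blob near prediction
im=env.read_camera('side').max(2);u,v=proj('side',M+.0635*y+np.array([0,0,.21]))[0]
m=((im<30)*255).astype(np.uint8);n,l,s,c=cv2.connectedComponentsWithStats(m)
print('side pred',u,v);[print(c[i].round(1),s[i]) for i in range(1,n) if np.hypot(*(c[i]-[u,v]))<30 and s[i,4]>30]
E
```

```text
j [  6.2  33.5   6.4 121.5 -54.5  42.6  52.2] tcp bay xyz 0.0042 -0.0591 0.03 F [-0.5 -0.5  0.1]
tool x-heading 83.5 tilt 30.0
tool axes (cols x,y,z) comps along bay x / bay y / up: [[-0.084, 0.995, -0.046], [0.862, 0.096, 0.498], [0.501, 0.003, -0.866]]
pred 244.4 255.0 cap [245.1 256. ] [236 247  19  19 289] bay xy -0.0014 0.0627
side pred 257.41658054392656 145.65931297624513
```

```bash
python3 -c "
from cell import env
print(env.close_job())"
```

```text
the job is handed in; nothing more can be done
None
```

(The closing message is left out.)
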